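# Read out a suspect smoke detector head on the desk tester without locking it

## Task

One of the two smoke detector heads lies on the clipboard with the fault report: read that one out on the desk tester. Lower it into the tester's round bayonet socket with its three lugs going down through the three gaps, and turn it clockwise only to the halfway position, where its ribs point at the wide middle marks on the socket's rim; never let it click into the lock. The socket's sprung contacts push it back as soon as it is let go, so finish while still holding the head there, steady; leave the spare head where it lies and do not shove the pen or the loose ceiling base beside the heads about.

Things in the scene. Friction and masses are not known exactly. Their poses are not given: they have to be found in the camera images.
- head_a: smoke detector head, white plastic, 140 g, 60 mm tall, lying lugs down. Origin: centre of its underside, z up. Skirt 79 mm in diameter up to 24 mm high, then sloping in to the sensing chamber, a plain cylinder 50 mm in diameter from 31 to 60 mm high: grip here, from above, at any yaw. Three equal lugs at the bottom, 120 degrees apart, the first on the head's +x axis
- head_b: smoke detector head, the same in every way as head_a; which of them lies on the clipboard and which on the folder changes. The lugs of both stick out to 47.5 mm from the axis, each 11 mm wide (14 degrees) and 5 mm thick, underside level with the head's; an upright grey rib on the skirt stands above each lug
- clipboard: small brown hardboard clipboard, 235 x 165 mm, with a paper sheet and a raised steel clip (20 mm high, at its +x end); fixed. Origin: centre of its underside; its top is 5 mm up. One head, the one to read out, lies on it, and a pen (9 mm high) near its +y edge
- folder: closed buff card folder, 225 x 165 mm, 5 mm thick, without a clip; fixed. Origin: centre of its underside. The spare head lies on it towards its -x end, with a ceiling base beside it
- tester: the desk tester, grey console 210 (x) x 150 (y) x 55 mm high, fixed; keys and display at its -x end, the round white socket on top. Origin: centre of its underside. Other desk clutter: a screwdriver (40 mm high at most) between it and the robot, loose things up to 100 mm high beyond it and at the sides of the table
- socket (a point): centre of the socket's flat floor: the tester's top, 55 mm above the table, 35 mm from the tester's centre along its +x; axes as the tester's, z up. A seated head's underside rests on this floor. The socket ring is 112 mm in outer diameter and 11.5 mm high; its lip leaves an opening of 84 mm (head skirt 79 mm), the channel behind the lip is 100 mm (over the lugs 95 mm) and 7.5 mm high
- gap (a point): middle of the first of three equal entry gaps in the socket's lip, at the lip's top, on the socket's +x axis; the others lie 120 degrees on. Each is 24 degrees wide. A head drops in, any of the three ways round, when its lugs stand at the gaps within about 5 degrees and its centre within about 2.5 mm. From there anticlockwise turning stops after about 5 degrees
- half_mark (a point): the wide raised mark on the rim's top that shows halfway, 27 degrees clockwise (seen from above) from the first gap; one such mark follows each gap, narrow marks show the gap (0 degrees) and the lock (50). At about 34 degrees of turn a lug meets the sprung lock pawl and turning gets stiffer; at about 50 it clicks and locks
- contact_ring (a joint): sprung contact carrier in the socket, pushed round by the lugs: 0 at rest, grows as the head turns clockwise (rad). The lugs meet its blades after 6 degrees of turn, so it reads the head's turn minus about 0.11; 0.365 at the halfway mark, about 0.78 at the lock click, at most 0.87. Its spring pushes back with 0.1 N m at the start, 0.17 N m at halfway
- pen: black pen, 140 mm long, 9 mm thick, lying on the clipboard along its +y edge; loose. Origin: centre of its underside
- spare_base: white ceiling base for a detector, a flat disc 100 mm in diameter, 12 mm high, lying loose on the folder beside the spare head, towards the folder's +x end. Origin: centre of its underside

How it is judged (in metres and radians):
On the way:
1. the head from the clipboard has dropped into the socket, down on its floor, not yet turned to the contacts' halfway position (((z of head_a in the frame of socket below 0.004 m and horizontal distance between head_a and socket below 0.004 m and angle between head_a's own z axis and vertical below 0.06 rad and horizontal distance between head_b and folder below 0.09 m and distance of head_b from where it was at the start of the episode below 0.015 m and value of joint contact_ring below 0.22 rad) or (z of head_b in the frame of socket below 0.004 m and horizontal distance between head_b and socket below 0.004 m and angle between head_b's own z axis and vertical below 0.06 rad and horizontal distance between head_a and folder below 0.09 m and distance of head_a from where it was at the start of the episode below 0.015 m and value of joint contact_ring below 0.22 rad))), for 0.1 s.
At the end, for the whole second after the job is handed in: The head from the clipboard is seated in the socket (within 4 mm in height and centring, upright within 0.06 rad), turned so that the contact carrier reads 0.22 to 0.51 rad, still, and gripped with more than 1 N; the spare head is still on the folder (((z of head_a in the frame of socket below 0.004 m and horizontal distance between head_a and socket below 0.004 m and angle between head_a's own z axis and vertical below 0.06 rad and horizontal distance between head_b and folder below 0.09 m and distance of head_b from where it was at the start of the episode below 0.015 m and value of joint contact_ring between 0.22 and 0.51 rad and contact force between the fingers and head_a above 1 N and angular speed of head_a below 0.2 rad/s and linear speed of head_a below 0.02 m/s) or (z of head_b in the frame of socket below 0.004 m and horizontal distance between head_b and socket below 0.004 m and angle between head_b's own z axis and vertical below 0.06 rad and horizontal distance between head_a and folder below 0.09 m and distance of head_a from where it was at the start of the episode below 0.015 m and value of joint contact_ring between 0.22 and 0.51 rad and contact force between the fingers and head_b above 1 N and angular speed of head_b below 0.2 rad/s and linear speed of head_b below 0.02 m/s))); the arm keeps its last pose, push and grip.
It fails at once if the head is turned into the lock click (value of joint contact_ring above 0.74 rad).
It fails at once if the spare head is pushed, lifted or used ((horizontal distance between head_a and folder below 0.12 m and distance of head_a from where it was at the start of the episode above 0.02 m and height (world z) of head_a below 0.08 m) or (horizontal distance between head_b and folder below 0.12 m and distance of head_b from where it was at the start of the episode above 0.02 m and height (world z) of head_b below 0.08 m)).
It fails at once if the pen or the ceiling base is shoved away (distance of any of pen, spare_base from where it was at the start of the episode above 0.03 m).
It also fails if it takes over 40 s, if anything falls off the work surface, if the arm or the gripper's body presses on something with over 40 N, if the wrist force passes 120 N, or if a joint passes its speed limit or range.

## Robot

A 6-joint arm with a two-finger parallel gripper is mounted at the origin on the work surface. World frame = base frame: x ahead of the robot, y to its left, z up, the work surface at z = 0. Lengths are in mm, angles in rad, forces in N, time in s.
With the tool pointing down it reaches from about 400 to 925 mm from the base axis. Payload 12.5 kg.
Tool frame: the origin (TCP) lies midway between the tips of the shut fingers; the grasp point (between the pads) lies 19 mm behind it (env.pinch_z is the z of the grasp point in the tool frame, in mm); z points along the fingers, y is the line along which they close (so a half turn about z gives the same grasp; the last joint's range is limited). The gripper opens to 95 mm and grips with 3 to 60 N. Pads are 20 mm wide; open, the fingers measure 119 mm over their backs; the gripper's body (75 mm by 180 mm) begins 59 mm behind the grasp point.
Start: joints at [-1.22, 0.491, 1.559, -0, 1.092, -0.106], TCP at [275.698, -560.925, 214.661] pointing down, gripper open.
Joint ranges: [-3.1, 3.1], [-0.84, 2.19], [0.05, 2.79], [-1.13, 4.28], [0.06, 2.93], [-2.69, 2.69]. Speed limits (rad/s): [2.22, 2.22, 2.79, 3.14, 3.14, 3.14].

## Interface

Orientations are given as [roll, pitch, yaw] about the fixed x, y, z axes, in that order (R = Rz(yaw) Ry(pitch) Rx(roll)).
In Python, from cell import env, eyes gives the robot as it stands.
- The arm moves only by the shell command python3 -m inch 'ROWS'. ROWS is JSON, a list of rows, each a list of 3 entries, a list of its own where there are three numbers: the shift along the tool's x, y, z in units of 60 mm (1.0 is 60 mm), then the turn about the tool's z in units of 5 degrees (1.0 is 5 degrees), then the closure, from -1 (fully open) to 1 (shut). In form: [[[tx, ty, tz], turn, claw], ...]. A call has exactly 10 rows; each row shifts and turns the commanded pose from where the row before left it, along the tool's axes as they then stand; what a row does not reach is not made up. A row lasts 1/8 s, in which the tool goes at most 62.5 mm and 10.7 degrees, less where a joint would pass 70% of its speed; a pose out of reach is approached as far as the arm can. A call is refused whole if a number of a shift passes 1 or a number of a turn 1, either way. A call with a gripper value outside its range is refused whole. The fingers move at their own pace and stop on an object; the grip force is fixed at half the most. Time passes only in rows, so rows that do not move let the fingers close, or fill a call up. It gives the time, the measured TCP pose, the force, the opening and the grip force at its end, in the units of the state.
- env.state(): the state, without advancing time (a new reading comes with each control period).
- eyes.read_camera(name): name is "scene" or "top"; returns a dict with "pixels" (400x640x3 uint8, red, green, blue), "fx", "fy", "cx", "cy" (pixels), "extrinsics" (4x4, takes a point from world to camera coordinates). Camera axes: x right, y down, z forward; pixel columns grow to the right and rows downward; lengths in mm; the calibration is good to about 2 mm. A picture is of the moment at which its call begins. There is no depth.
- env.job_done(): hands the job in; it is judged then, once.
Trained networks look in a picture, given as the dict that the camera call returned (one of the last four; its "shot" number tells which), for a name from the list of things; names that differ only in an ending like _2 or _b are one class to them, and where a whole thing is asked for, a point or a joint stands for the part that bears it (a point fixed in the world has none). Each returns a list of dicts, best first, with "score" (0 to 1); they miss things now and then, are a little off and sometimes report something else, mostly with a low value. They report only what shows in the picture. A call takes as long as a camera call.
- eyes.boxes_of(name, picture): "centre" ([row, column] in pixels, amid what is visible of it).
- eyes.cut_out(name, picture): "mask" (400x640 bool, what is visible of it) and "centre" ([row, column] in pixels, amid what is visible of it).
- eyes.spot_point(name, picture): "centre" ([row, column] in pixels: a listed point, or the origin of a listed thing).
The state is a dict: "t": time; "joints": joint angles; "qvel": joint speeds; "tau": joint torques, N m; "eef_pos": TCP position; "tcp_rot": TCP orientation; "ft_force": force on the tool from outside, world axes, zero at the start; "moment": the same for the moment, N m; "opening": opening from 0.0 (shut) to 1.0 (fully open); "grip_force": force on a finger pad.
Only numpy, scipy, OpenCV 4.12 (cv2) and the standard library are available. Lean on these libraries where they do the work, as an engineer would, in place of code of your own. Each camera call takes 0.05 s, during which the arm holds its last target. There are 200 camera calls.

## Working session

There is one attempt and no reset: what is moved stays moved. The work goes in short steps, Python scripts to look and compute and a shell command to move; the robot and the scene stay as the last step left them, time stands still between calls to the robot, and variables do not carry over. Pictures are saved under pics/ and viewed, at most 10 in all, crops included, and the job is handed in when it is done.

```bash
ls; mkdir -p pics; cat > h.py <<'E'
import numpy as np, cv2
from cell import env, eyes
def ray(p,rc,z):
    E=np.array(p["extrinsics"]);R=E[:3,:3];c=-R.T@E[:3,3]
    d=R.T@np.array([(rc[1]-p["cx"])/p["fx"],(rc[0]-p["cy"])/p["fy"],1])
    return (c+d*(z-c[2])/d[2])
def proj(p,X):
    E=np.array(p["extrinsics"]);q=E[:3,:3]@np.array(X)+E[:3,3]
    return np.array([q[1]/q[2]*p["fy"]+p["cy"],q[0]/q[2]*p["fx"]+p["cx"]])
def save(p,n): cv2.imwrite("pics/"+n,p["pixels"][:,:,::-1])
E
python3 - <<'E'
from h import *
s=env.state();print(s)
for cam in("top","scene"):
    p=eyes.read_camera(cam);save(p,cam+"0.png")
    E=np.array(p["extrinsics"]);print(cam,p["fx"],(-E[:3,:3].T@E[:3,3]).round())
    for n,z in(("head_a",0+5),("clipboard",0),("folder",0),("tester",0),("socket",55),("gap",66.5),("half_mark",66.5),("pen",5),("spare_base",5)):
        for r in eyes.spot_point(n,p)[:4]: print(n,round(r["score"],2),np.round(r["centre"],1),ray(p,r["centre"],z).round(1))
E
```

```text
pics
{'t': 0.0, 'joints': array([-1.21956636e+00,  4.91571526e-01,  1.55943599e+00,  7.88317892e-06,
        1.09168887e+00, -1.05598069e-01]), 'qvel': array([ 3.35653394e-04,  5.06967307e-04,  8.10763146e-04, -9.51871092e-05,
       -6.65386597e-04, -2.15576207e-03]), 'tau': array([-2.37888584e-03, -6.12646222e+01, -2.58187634e+01,  6.91224751e-02,
        4.82069829e-02, -1.82849512e-04]), 'eef_pos': array([ 275.63202421, -560.67782248,  214.05894475]), 'tcp_rot': array([-3.14049581e+00, -1.23288206e-04,  4.56824331e-01]), 'ft_force': array([-0.36065263,  0.95639236,  0.31622693]), 'moment': array([-0.07893678, -0.02023395, -0.01093108]), 'grip_force': 0.0, 'opening': 0.9962222268972607}
top 372.0207367421346 [418.  53. 915.]
head_a 0.94 [205.5 469.5] [ 507.4 -341.5    5. ]
head_a 0.75 [208.6 213.4] [509.7 289.4   5. ]
clipboard 0.86 [205.5 199.2] [518.4 325.7   0. ]
folder 0.97 [189.1 472.1] [ 549. -353.    0.]
tester 0.7 [184.8 318.2] [565.6  31.6   0. ]
tester 0.6 [152.2 336.8] [648.1 -16.8   0. ]
socket 0.96 [169.8 324. ] [592.3  18.6  55. ]
socket 0.31 [188.7 318.5] [547.5  32.3  55. ]
gap 0.61 [149.5 324.8] [638.3  16.2  66.5]
half_mark 0.95 [154.7 337.7] [625.4 -13.7  66.5]
pen 0.61 [207. 171.] [515.3 392.8   5. ]
spare_base 0.57 [167.2 469.6] [ 603.8 -348.4    5. ]
scene 367.4700635184227 [945. 472. 623.]
head_a 0.83 [136.7 248.4] [ 503.7 -326.4    5. ]
head_a 0.57 [278.4 417.9] [515.5 297.6   5. ]
clipboard 0.78 [287.9 424.8] [519.3 318.6   0. ]
folder 0.83 [139.  233.4] [ 540.1 -350.7    0. ]
tester 0.64 [215.5 313.4] [560.1  30.8   0. ]
socket 0.58 [199.8 300. ] [585.9  14.5  55. ]
gap 0.94 [205.7 284.5] [629.7  16.6  66.5]
half_mark 0.67 [199.4 277.1] [630.3  -9.   66.5]
pen 0.89 [307.3 459.7] [506.8 387.8   5. ]
spare_base 0.58 [142.7 208.5] [ 607.2 -373.4    5. ]
```

```bash
python3 - <<'E'
import cv2
a=cv2.imread("pics/top0.png")
c=cv2.resize(a[130:290,140:260],None,fx=5,fy=5,interpolation=cv2.INTER_CUBIC)[:600]
d=cv2.resize(a[130:250,260:380],None,fx=5,fy=5,interpolation=cv2.INTER_CUBIC)
import numpy as np
cv2.imwrite("pics/crop0.png",cv2.resize(np.hstack([c[:,:600],d]),(800,400)))
E
```

```text
(no output)
```

View pics/top0.png

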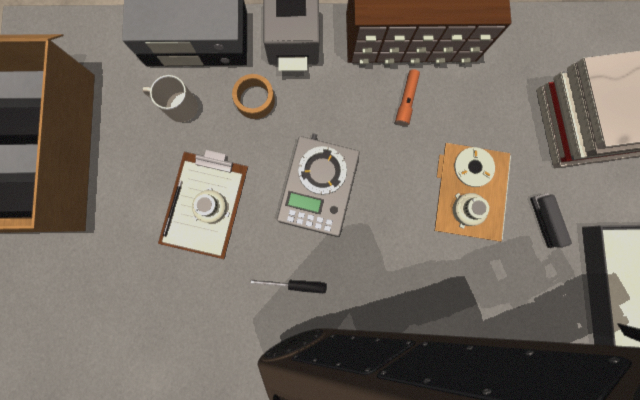

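View pics/crop0.png

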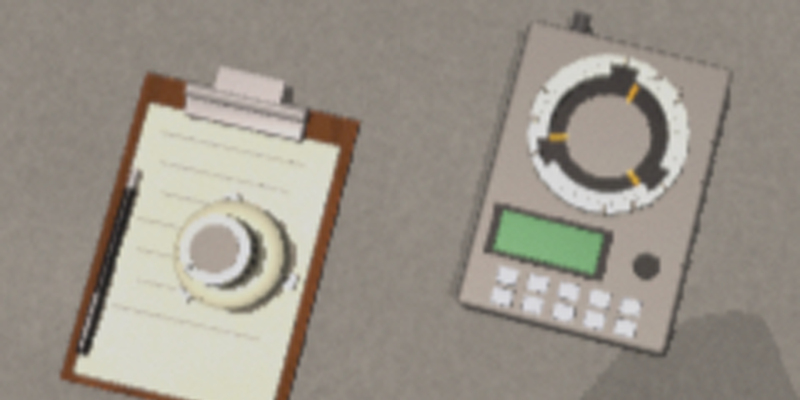

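```bash
python3 - <<'E'
from h import *
p=eyes.read_camera("top");s=eyes.read_camera("scene")
def f(x,y,off): return [130+y/3.333-.3, (off+(x if off==140 else x-400)/3.333)-.3]
for nm,pts,off,z in(("head",[(242,197),(292,283),(188,297)],140,10),("gaps",[(624,73),(655,178),(548,152)],260,66.5)):
    P=np.array([ray(p,f(x,y,off),z) for x,y in pts]);c=P.mean(0)
    print(nm,P.round(1).tolist(),c.round(1),np.degrees(np.arctan2(*(P-c).T[1::-1])).round(1),np.hypot(*(P-c).T[:2]).round(1))
for cam,q in(("top",p),("scene",s)):
  for n,z in(("tester",55),("clipboard",5)):
    m=eyes.cut_out(n,q)[0]["mask"].astype(np.uint8)
    r=cv2.minAreaRect(cv2.findNonZero(m));b=cv2.boxPoints(r)
    print(cam,n,m.sum(),[ray(q,(v,u),z)[:2].round().tolist() for u,v in b])
  hs=eyes.boxes_of("head_a",q);print([(h["score"],h["centre"]) for h in hs])
  for n,z in (("socket",55),("gap",66.5),("half_mark",66.5)):
    for r in eyes.spot_point(n,q): print(cam,n,round(r["score"],2),ray(q,r["centre"],z).round(1))
im=s["pixels"][:,:,::-1]
a=cv2.resize(im[245:325,370:470],None,fx=5,fy=5,interpolation=cv2.INTER_CUBIC)[:,:400]
b=cv2.resize(im[165:245,260:340],None,fx=5,fy=5,interpolation=cv2.INTER_CUBIC)
cv2.imwrite("pics/crop1.png",np.hstack([a,b]))
E
```

```text
head [[558.0, 291.6, 10.0], [494.0, 254.1, 10.0], [485.0, 329.4, 10.0]] [512.3 291.7  10. ] [  -0.2 -116.   125.9] [45.7 41.8 46.6]
gaps [[633.2, 11.4, 66.5], [558.3, -8.6, 66.5], [577.7, 65.4, 66.5]] [589.7  22.7  66.5] [ -14.6 -135.1  105.7] [44.9 44.4 44.3]
top tester 5611 [[474.0, 132.0], [690.0, 75.0], [648.0, -72.0], [435.0, -11.0]]
top clipboard 5566 [[428.0, 423.0], [676.0, 367.0], [630.0, 202.0], [384.0, 263.0]]
[(0.87, [209.1, 214.5])]
top socket 0.78 [594.2  15.   55. ]
top gap 0.75 [631.5  13.1  66.5]
top half_mark 0.55 [630.3  -7.7  66.5]
scene tester 6202 [[651.0, -70.0], [380.0, -21.0], [498.0, 166.0], [717.0, 107.0]]
scene clipboard 6993 [[618.0, 208.0], [321.0, 257.0], [433.0, 423.0], [672.0, 362.0]]
[(0.91, [129.0, 247.2]), (0.57, [272.5, 419.7])]
scene socket 0.7 [596.2  18.9  55. ]
scene socket 0.25 [627.8   2.1  55. ]
scene gap 0.71 [633.2   7.4  66.5]
scene half_mark 0.58 [625.8  -6.8  66.5]
```

View pics/crop1.png

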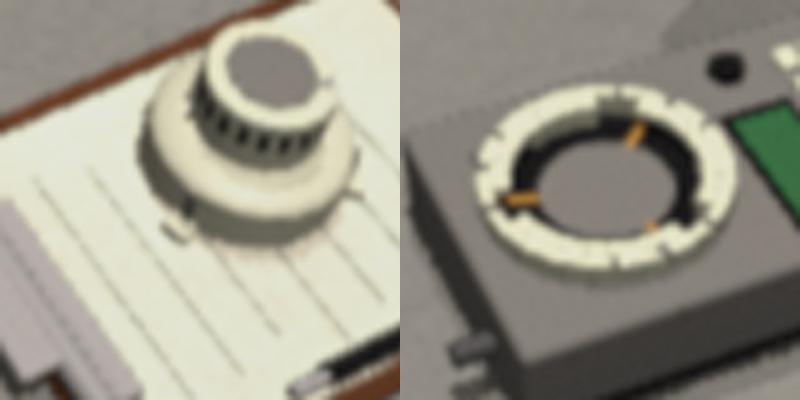

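```bash
cat > d.py <<'E'
import sys; from h import *
# usage: d.py x y z -> shift in tool axes in units of 60mm
s=env.state();T=np.array([float(a) for a in sys.argv[1:4]])
r,pt,y=s["tcp_rot"];from scipy.spatial.transform import Rotation as Ro
d=Ro.from_euler("xyz",s["tcp_rot"]).as_matrix().T@(T-s["eef_pos"])
print("t",round(s["t"],2),"tcp",s["eef_pos"].round(1),"yaw",np.degrees(y).round(1),"rp",np.degrees([r,pt]).round(2),"q6",s["joints"][5].round(2),"F",s["ft_force"].round(1),"open",round(s["opening"],3),"grip",round(float(s["grip_force"]),1))
print("units",(d/60).round(2))
E
python3 -m inch '[[[0.65,-0.73,0],0,-1],[[0.65,-0.73,0],0,-1],[[0.65,-0.73,0],0,-1],[[0.65,-0.73,0],0,-1],[[0.65,-0.73,0],0,-1],[[0.65,-0.73,0],0,-1],[[0.65,-0.73,0],0,-1],[[0.65,-0.73,0],0,-1],[[0.65,-0.73,0],0,-1],[[0.65,-0.73,0],0,-1]]'; python3 d.py 511 291 130
```

```text
t: 2.95
eef_pos: [432.9, 6.1, 214.9]
tcp_rot: [3.141, -0.001, 0.457]
ft_force: [1.6, -0.3, 0.0]
opening: 0.999
grip_force: 0.0
t 2.95 tcp [432.9   6.1 214.9] yaw 26.2 rp [ 1.7996e+02 -4.0000e-02] q6 0.98 F [ 1.6 -0.3  0. ] open 0.999 grip 0.0
units [ 3.26 -3.69  1.42]
```

```bash
python3 -m inch '[[[0.65,-0.73,0],0,-1],[[0.65,-0.73,0.1],0,-1],[[0.65,-0.73,0.2],0,-1],[[0.65,-0.73,0.2],0,-1],[[0.5,-0.6,0.4],0,-1],[[0.1,-0.1,0.3],0,-1],[[0,0,0.2],0,-1],[[0,0,0],0,-1],[[0,0,0],0,-1],[[0,0,0],0,-1]]'; python3 d.py 511 291 38; python3 - <<'E'
from h import *
p=eyes.read_camera("top");s=eyes.read_camera("scene")
for q in (p,s):
  for r in eyes.spot_point("head_a",q): print(round(r["score"],2),ray(q,r["centre"],5).round(1))
c=cv2.resize(p["pixels"][165:245,160:260,::-1],None,fx=4,fy=4,interpolation=cv2.INTER_CUBIC)
d=cv2.resize(s["pixels"][230:310,370:470,::-1],None,fx=4,fy=4,interpolation=cv2.INTER_CUBIC)
cv2.imwrite("pics/a.png",np.hstack([c,d]))
E
```

```text
t: 4.2
eef_pos: [509.4, 283.3, 131.5]
tcp_rot: [3.141, -0.001, 0.456]
ft_force: [0.1, 0.4, -0.9]
opening: 1.002
grip_force: 0.0
t 4.2 tcp [509.4 283.3 131.5] yaw 26.1 rp [ 1.7999e+02 -8.0000e-02] q6 1.51 F [ 0.1  0.4 -0.9] open 1.002 grip 0.0
units [ 0.08 -0.1   1.56]
0.84 [512.3 283.1   5. ]
0.59 [ 493.7 -332.6    5. ]
0.85 [ 498.2 -328.4    5. ]
0.74 [508.1 296.8   5. ]
```

View pics/a.png

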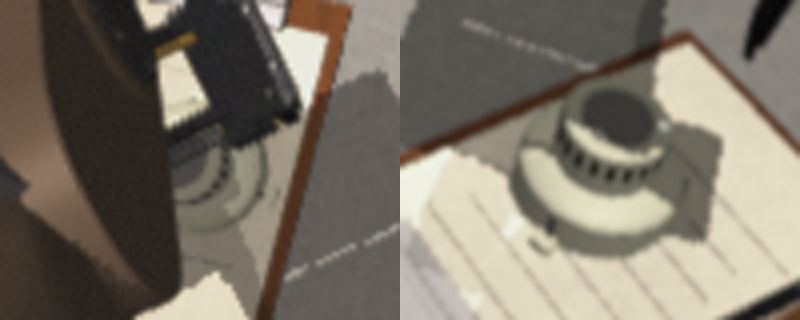

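```bash
python3 - <<'E'
from h import *
p=eyes.read_camera("top");s=eyes.read_camera("scene")
print(ray(p,(204.1,204.8),65),ray(s,(258.9,424.2),65),ray(s,(259,424.7),65))
E
```

```text
[514.33556324 293.56561725  65.        ] [513.61599182 295.28488533  65.        ] [513.08360814 296.03609462  65.        ]
```

```bash
python3 -m inch '[[[0.14,-0.13,0.2],0,-1],[[0,0,0.4],0,-1],[[0,0,0.4],0,-1],[[0,0,0.3],0,-1],[[0,0,0.2],0,-1],[[0,0,0.05],0,-1],[[0,0,0],0,-1],[[0,0,0],0,1],[[0,0,0],0,1],[[0,0,0],0,1]]'; python3 d.py 513.5 294 38
```

```text
t: 5.75
eef_pos: [513.2, 294.5, 37.9]
tcp_rot: [3.141, -0.0, 0.457]
ft_force: [0.8, 0.4, -0.5]
opening: 0.744
grip_force: 0.0
t 5.75 tcp [513.2 294.5  37.9] yaw 26.2 rp [ 1.7999e+02 -3.0000e-02] q6 1.52 F [ 0.8  0.4 -0.5] open 0.744 grip 0.0
units [ 0.    0.01 -0.  ]
```

```bash
python3 -m inch '[[[0,0,0],0,1],[[0,0,0],0,1],[[0,0,0],0,1],[[0,0,0],0,1],[[0,0,0],0,-0.4],[[0,0,0],0,-0.4],[[0,0,0],-1,-0.4],[[0,0,0],-1,-0.4],[[0,0,0],-1,-0.4],[[0,0,0],-1,-0.4]]'; python3 d.py 513.5 294 38
```

```text
t: 7.0
eef_pos: [513.1, 294.5, 37.6]
tcp_rot: [3.142, 0.0, 0.809]
ft_force: [-0.1, 0.5, 0.4]
opening: 0.701
grip_force: 0.0
t 7.0 tcp [513.1 294.5  37.6] yaw 46.3 rp [1.8e+02 1.0e-02] q6 1.17 F [-0.1  0.5  0.4] open 0.701 grip 0.0
units [-0.    0.01 -0.01]
```

```bash
python3 -m inch '[[[0,0,0],-1,-0.4],[[0,0,0],-1,-0.4],[[0,0,0],-1,-0.4],[[0,0,0],-1,-0.4],[[0,0,0],-1,-0.4],[[0,0,0],-1,-0.4],[[0,0,0],-1,-0.4],[[0,0,0],-1,-0.4],[[0,0,0],-1,-0.4],[[0,0,0],-1,-0.4]]'; python3 d.py 513.5 294 38
```

```text
t: 8.25
eef_pos: [513.1, 294.5, 37.5]
tcp_rot: [-3.142, 0.0, 1.681]
ft_force: [-0.1, 0.1, 0.3]
opening: 0.702
grip_force: 0.0
t 8.25 tcp [513.1 294.5  37.5] yaw 96.3 rp [-1.8e+02  1.0e-02] q6 0.3 F [-0.1  0.1  0.3] open 0.702 grip 0.0
units [-0.01  0.01 -0.01]
```

```bash
python3 -m inch '[[[0,0,0],-1,-0.4],[[0,0,0],-1,-0.4],[[0,0,0],-1,-0.4],[[0,0,0],-1,-0.4],[[0,0,0],0,1],[[0,0,0],0,1],[[0,0,0],0,1],[[0,0,0],0,1],[[0,0,0],0,1],[[0,0,0],0,1]]'; python3 d.py 513.5 294 38
```

```text
t: 9.5
eef_pos: [513.1, 294.5, 37.6]
tcp_rot: [-3.142, 0.0, 2.027]
ft_force: [0.1, 0.7, -0.2]
opening: 0.523
grip_force: 30.0
t 9.5 tcp [513.1 294.5  37.6] yaw 116.2 rp [-1.8e+02  1.0e-02] q6 -0.05 F [ 0.1  0.7 -0.2] open 0.523 grip 30.0
units [-0.01  0.   -0.01]
```

```bash
python3 -m inch '[[[0,0,-0.2],0,1],[[0,0,-0.5],0,1],[[0,0,-0.5],1,1],[[0,0,-0.5],1,1],[[0,0,-0.3],1,1],[[0,0,0],0.5,1],[[-0.5,0.06,0],0,1],[[-0.93,0.12,0],0,1],[[-0.93,0.12,0],0,1],[[-0.93,0.12,0],0,1]]'; python3 d.py 590 22 157
```

```text
t: 10.75
eef_pos: [568.0, 101.6, 158.5]
tcp_rot: [3.141, 0.0, 1.723]
ft_force: [0.2, -0.4, -0.7]
opening: 0.523
grip_force: 30.0
t 10.75 tcp [568.  101.6 158.5] yaw 98.7 rp [1.7996e+02 1.0000e-02] q6 -0.09 F [ 0.2 -0.4 -0.7] open 0.523 grip 30.0
units [-1.37  0.16  0.03]
```

```bash
python3 -m inch '[[[-0.8,0.1,0],0,1],[[-0.5,0.06,0],0,1],[[-0.08,0,0],0,1],[[0,0,0],0,1],[[0,0,0],0,1],[[0,0,0],0,1],[[0,0,0],0,1],[[0,0,0],0,1],[[0,0,0],0,1],[[0,0,0],0,1]]'; python3 d.py 590 22 157
python3 - <<'E'
from h import *
p=eyes.read_camera("top");s=eyes.read_camera("scene")
c=cv2.resize(p["pixels"][130:210,270:370,::-1],None,fx=4,fy=4,interpolation=cv2.INTER_CUBIC)
d=cv2.resize(s["pixels"][150:250,250:350,::-1],None,fx=4,fy=4,interpolation=cv2.INTER_CUBIC)
cv2.imwrite("pics/b.png",np.hstack([np.vstack([c,0*c[:80]]),d]))
for q in(p,s):
  for n,z in (("socket",55),("gap",66.5),("half_mark",66.5)):
    for r in eyes.spot_point(n,q)[:2]: print(n,round(r["score"],2),ray(q,r["centre"],z).round(1))
E
```

```text
t: 12.0
eef_pos: [589.8, 22.7, 157.6]
tcp_rot: [-3.142, 0.0, 1.722]
ft_force: [-0.1, -0.7, -2.2]
opening: 0.518
grip_force: 30.0
t 12.0 tcp [589.8  22.7 157.6] yaw 98.7 rp [-180.    0.] q6 -0.22 F [-0.1 -0.7 -2.2] open 0.518 grip 30.0
units [-0.01  0.    0.01]
socket 0.67 [593.7  19.   55. ]
gap 0.72 [629.3  11.1  66.5]
half_mark 0.64 [626.6 -22.2  66.5]
half_mark 0.35 [603.6  27.8  66.5]
```

View pics/b.png

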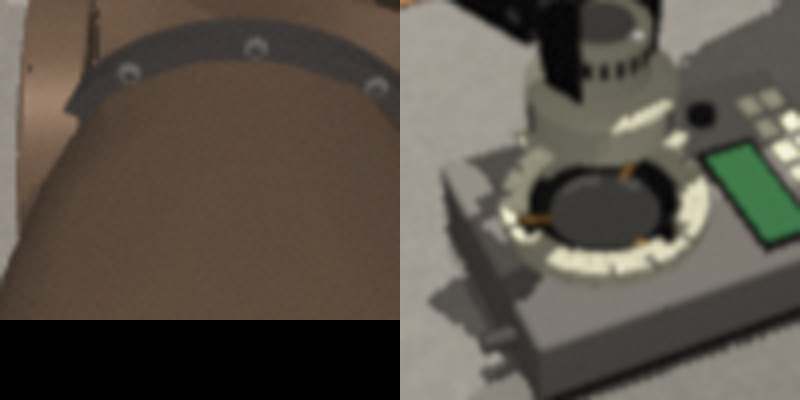

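```bash
cat > fit.py <<'E'
from h import *
from scipy.optimize import minimize
from scipy.ndimage import map_coordinates
K={c:eyes.read_camera(c) for c in("top","scene")}
th=np.radians(np.arange(0,360,2))
def prof(im,p,x,y,r,z,a=th):
    P=np.c_[x+r*np.cos(a),y+r*np.sin(a),np.full(a.size,z)]
    q=np.array([proj(p,X) for X in P]);return map_coordinates(im,q.T,order=1)
def score(v,im,p,yaw=None):
    x,y,yaw=v; g=np.radians(yaw)
    # white lip between r 44..54 except gaps; dark channel r<41.. ; 
    out=prof(im,p,x,y,54,66.5)-prof(im,p,x,y,58.5,66.5)
    inn=prof(im,p,x,y,44.5,66.5)-prof(im,p,x,y,39.5,66.5)
    gp=sum(prof(im,p,x,y,45,66.5,g+np.radians(k*120+np.arange(-9,10,3))).mean() for k in range(3))
    return -(np.clip(out,-60,60).mean()+np.clip(inn,-60,60).mean())+gp*.5
for c in K:
    im=cv2.cvtColor(cv2.imread(f"pics/{c}0.png"),cv2.COLOR_BGR2GRAY).astype(float)
    best=min((minimize(score,(x0,y0,a0),args=(im,K[c]),method="Nelder-Mead",options=dict(initial_simplex=[(x0,y0,a0),(x0+4,y0,a0),(x0,y0+4,a0),(x0,y0,a0+6)])) for x0 in(587,593) for y0 in(18,25) for a0 in(-20,-12)),key=lambda r:r.fun)
    print(c,best.x.round(2),best.fun.round(1))
p=K["scene"];X=env.state()["eef_pos"]
print("tcp",X,"head top proj",proj(p,X+[0,0,-32.6+60]),"seen (155.1,301.1)",ray(p,(155.1,301.1),X[2]+27.4))
E
python3 fit.py
```

```text
top [590.8   23.34 -15.37] 15.7
scene [591.25  22.35 -14.42] 22.1
tcp [589.78240982  22.74842702 157.61316589] head top proj [155.21138259 300.07233802] seen (155.1,301.1) [588.01901009  23.75036787 185.01316589]
```

```bash
python3 - <<'E'
from h import *
p=eyes.read_camera("scene");X=env.state()["eef_pos"]
for k in(0,120,-120):
  for f in(-20,-15,-10):
    a=np.radians(f+k);q=proj(p,X+[45.5*np.cos(a),45.5*np.sin(a),-32.6+2.5]);print(k,f,q.round(1),"crop8",((q-[160,265])*10+5).round())
c=cv2.resize(p["pixels"][160:205,265:330,::-1],None,fx=10,fy=10,interpolation=cv2.INTER_CUBIC)
cv2.imwrite("pics/c.png",c)
E
```

```text
0 -20 [182.6 279.2] crop8 [231. 147.]
0 -15 [183.8 279.9] crop8 [243. 154.]
0 -10 [185.  280.7] crop8 [255. 162.]
120 -20 [187.2 317.7] crop8 [277. 532.]
120 -15 [186.1 318.9] crop8 [266. 544.]
120 -10 [185.  319.9] crop8 [255. 554.]
-120 -20 [163.9 304.5] crop8 [ 44. 400.]
-120 -15 [163.7 302.7] crop8 [ 42. 382.]
-120 -10 [163.7 300.8] crop8 [ 42. 363.]
```

View pics/c.png

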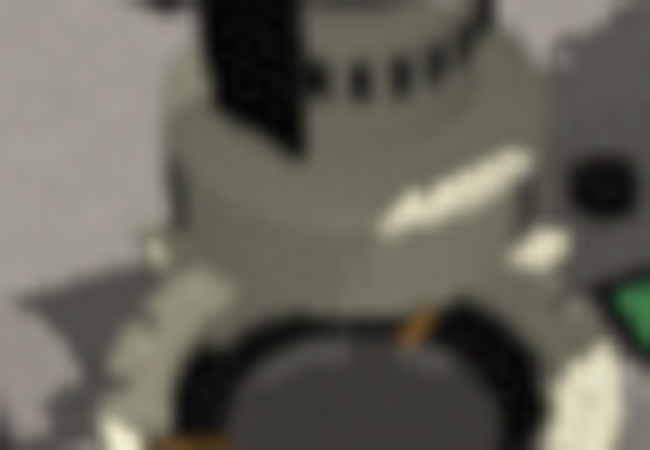

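```bash
python3 -m inch '[[[0,0.02,0.2],0.25,1],[[0,0,0.35],0,1],[[0,0,0.25],0,1],[[0,0,0.08],0,1],[[0,0,0.04],0,1],[[0,0,0.04],0,1],[[0,0,0.04],0,1],[[0,0,0],0,1],[[0,0,0],0,1],[[0,0,0],0,1]]'; python3 d.py 591 22.9 87.6
```

```text
t: 13.8
eef_pos: [591.0, 22.9, 97.8]
tcp_rot: [3.141, 0.0, 1.7]
ft_force: [0.1, -0.6, -1.6]
opening: 0.521
grip_force: 30.0
t 13.8 tcp [591.   22.9  97.8] yaw 97.4 rp [1.7999e+02 1.0000e-02] q6 -0.2 F [ 0.1 -0.6 -1.6] open 0.521 grip 30.0
units [-0.   -0.    0.17]
```

```bash
python3 -m inch '[[[0,0,0.03],0,1],[[0,0,0.03],0,1],[[0,0,0.03],0,1],[[0,0,0.02],0,1],[[0,0,0],0,1],[[0,0,0],0,1],[[0,0,0],0,1],[[0,0,0],0,1],[[0,0,0],0,1],[[0,0,0],0,1]]'; python3 d.py 591 22.9 87.6
```

```text
t: 15.05
eef_pos: [591.0, 22.9, 91.0]
tcp_rot: [-3.142, 0.0, 1.7]
ft_force: [0.4, -0.2, -1.6]
opening: 0.521
grip_force: 30.0
t 15.05 tcp [591.   22.9  91. ] yaw 97.4 rp [-180.    0.] q6 -0.2 F [ 0.4 -0.2 -1.6] open 0.521 grip 30.0
units [-0.    0.    0.06]
```

Free entry; down onto the floor.

```bash
python3 -m inch '[[[0,0,0.02],0,1],[[0,0,0.02],0,1],[[0,0,0.01],0,1],[[0,0,0.01],0,1],[[0,0,0.01],0,1],[[0,0,0],0,1],[[0,0,0],0,1],[[0,0,0],0,1],[[0,0,0],0,1],[[0,0,0],0,1]]'; python3 d.py 591 22.9 87.6; python3 -c "
from h import *
print(env.state()['moment'])"
```

```text
t: 16.3
eef_pos: [590.9, 22.9, 87.5]
tcp_rot: [3.141, 0.0, 1.7]
ft_force: [-3.2, -0.5, 6.5]
opening: 0.523
grip_force: 30.0
t 16.3 tcp [590.9  22.9  87.5] yaw 97.4 rp [1.7998e+02 1.0000e-02] q6 -0.2 F [-3.2 -0.5  6.5] open 0.523 grip 30.0
units [-0.  0. -0.]
[-0.04862651  0.50557818 -0.03338152]
```

```bash
python3 -m inch '[[[0,0,0],0.5,1],[[0,0,0],0.5,1],[[0,0,0],0.5,1],[[0,0,0],0.5,1],[[0,0,0],0.5,1],[[0,0,0],0.5,1],[[0,0,0],0,1],[[0,0,0],0,1],[[0,0,0],0,1],[[0,0,0],0,1]]'; python3 d.py 591 22.9 87.6; python3 -c "
from h import *
print(env.state()['moment'])"
```

```text
t: 17.55
eef_pos: [590.9, 22.8, 87.6]
tcp_rot: [3.141, 0.0, 1.439]
ft_force: [-3.1, -1.5, 7.8]
opening: 0.522
grip_force: 30.0
t 17.55 tcp [590.9  22.8  87.6] yaw 82.4 rp [1.7998e+02 2.0000e-02] q6 0.06 F [-3.1 -1.5  7.8] open 0.522 grip 30.0
units [ 0.  0. -0.]
[-0.22514662  0.55469029  0.02362319]
```

```bash
python3 -m inch '[[[0,0,0],0.5,1],[[0,0,0],0.5,1],[[0,0,0],0.5,1],[[0,0,0],0.5,1],[[0,0,0],0.4,1],[[0,0,0],0,1],[[0,0,0],0,1],[[0,0,0],0,1],[[0,0,0],0,1],[[0,0,0],0,1]]'; python3 d.py 591 22.9 87.6; python3 - <<'E'
from h import *
print(env.state()['moment'])
s=eyes.read_camera("scene")
X=np.array([591,22.9,0])
for f in(-35,-42,-49):
  for k in(0,120):
    a=np.radians(f+k);u=np.array([np.cos(a),np.sin(a),0])
    for r,z in((39.5,75),(50,66.5)): print(f,k,r,((proj(s,X+u*r+[0,0,z])-[165,265])*9+4).round())
cv2.imwrite("pics/d.png",cv2.resize(s["pixels"][165:230,265:345,::-1],None,fx=9,fy=9,interpolation=cv2.INTER_CUBIC))
E
```

```text
t: 18.8
eef_pos: [590.6, 22.7, 87.5]
tcp_rot: [-3.141, 0.0, 1.229]
ft_force: [-4.4, -1.4, 8.8]
opening: 0.521
grip_force: 30.0
t 18.8 tcp [590.6  22.7  87.5] yaw 70.4 rp [-1.7999e+02  3.0000e-02] q6 0.27 F [-4.4 -1.4  8.8] open 0.521 grip 30.0
units [ 0.  0. -0.]
[-0.31861583  0.80751993  0.01151976]
-35 0 39.5 [296. 158.]
-35 0 50 [324. 115.]
-35 120 39.5 [382. 418.]
-35 120 50 [434. 444.]
-42 0 39.5 [282. 158.]
-42 0 50 [306. 116.]
-42 120 39.5 [390. 401.]
-42 120 50 [444. 422.]
-49 0 39.5 [268. 161.]
-49 0 50 [289. 120.]
-49 120 39.5 [396. 382.]
-49 120 50 [452. 398.]
```

View pics/d.png

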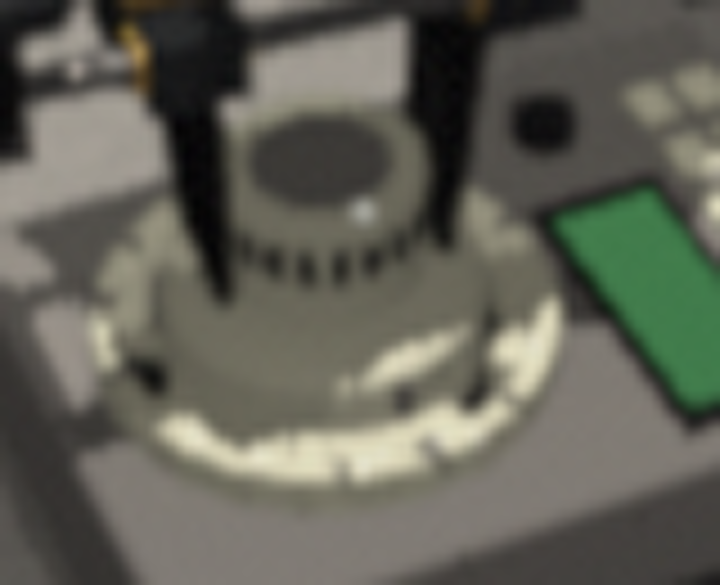

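```bash
python3 - <<'E'
from h import *
M=[]
for i in range(4):
  s=eyes.read_camera("scene");st=env.state();M.append(st['moment']);
print(np.round(M,3),st["ft_force"],st["tau"][5])
X=np.array([591,22.9,0])
for a in(105,78,55,-15,-42):
    u=np.array([np.cos(np.radians(a)),np.sin(np.radians(a)),0])
    for r,z in((39.5,75),(45,66.5),(52,66.5)): print(a,r,((proj(s,X+u*r+[0,0,z])-[165,265])*9+4).round()[::-1])
c=s["pixels"][195:225,270:330,::-1]
c=np.clip(c.astype(float)*1.6-30,0,255).astype(np.uint8)
cv2.imwrite("pics/e.png",cv2.resize(c,None,fx=12,fy=12,interpolation=cv2.INTER_CUBIC))
E
```

```text
[[-0.302  0.783  0.014]
 [-0.297  0.728 -0.042]
 [-0.246  0.827  0.052]
 [-0.286  0.783  0.001]] [-5.60211188 -0.85371026  8.67678124] 0.014989711926318705
105 39.5 [460. 353.]
105 45 [478. 388.]
105 52 [503. 400.]
78 39.5 [401. 390.]
78 45 [412. 430.]
78 52 [426. 450.]
55 39.5 [335. 404.]
55 45 [337. 446.]
55 52 [340. 468.]
-15 39.5 [170. 335.]
-15 45 [150. 367.]
-15 52 [122. 376.]
-42 39.5 [158. 282.]
-42 45 [137. 307.]
-42 52 [108. 306.]
```

View pics/e.png

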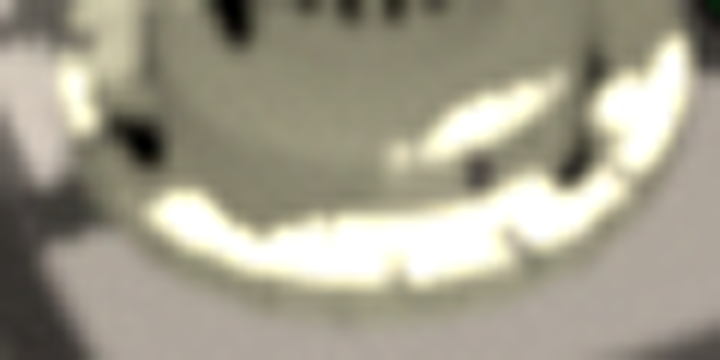

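```bash
python3 -m inch '[[[0,-0.01,-0.01],0,1],[[0,0,0],0,1],[[0,0,0],0,1],[[0,0,0],0,1],[[0,0,0],0,1],[[0,0,0],0,1],[[0,0,0],0,1],[[0,0,0],0,1],[[0,0,0],0,1],[[0,0,0],0,1]]'; python3 d.py 591 22.9 87.6; python3 - <<'E'
from h import *
M=[]
for i in range(3):
  s=eyes.read_camera("scene");st=env.state();M.append(st['moment']);
print(np.round(M,3),st["ft_force"],st["tau"][5],st["qvel"][5])
E
```

```text
t: 20.3
eef_pos: [590.0, 23.0, 87.6]
tcp_rot: [-3.141, 0.001, 1.229]
ft_force: [-4.8, -2.6, 6.6]
opening: 0.52
grip_force: 30.0
t 20.3 tcp [590.   23.   87.6] yaw 70.4 rp [-1.7997e+02  3.0000e-02] q6 0.27 F [-4.8 -2.6  6.6] open 0.52 grip 30.0
units [ 0.    0.02 -0.  ]
[[-0.463  0.95   0.141]
 [-0.482  0.934  0.149]
 [-0.435  0.86   0.203]] [-5.56751723 -4.10303147  5.34377785] 0.17531827557832003 -0.002663997405620798
```

```bash
python3 -m inch '[[[0,0,0],0,1],[[0,0,0],0,1],[[0,0,0],0,1],[[0,0,0],0,1],[[0,0,0],0,1],[[0,0,0],0,1],[[0,0,0],0,1],[[0,0,0],0,1],[[0,0,0],0,1],[[0,0,0],0,1]]'; python3 - <<'E'
from h import *
st=env.state();print(st["moment"],st["eef_pos"],st["tau"][5])
s=eyes.read_camera("scene")
c=np.clip(s["pixels"][195:225,270:330,::-1].astype(float)*1.6-30,0,255).astype(np.uint8)
cv2.imwrite("pics/f.png",cv2.resize(c,None,fx=12,fy=12,interpolation=cv2.INTER_CUBIC))
E
```

```text
t: 21.7
eef_pos: [590.0, 23.0, 87.6]
tcp_rot: [-3.141, 0.001, 1.229]
ft_force: [-5.0, -3.2, 5.8]
opening: 0.521
grip_force: 30.0
[-0.49562274  0.88357148  0.16015346] [590.03698459  22.97106667  87.5949017 ] 0.17529685981571674
```

View pics/f.png

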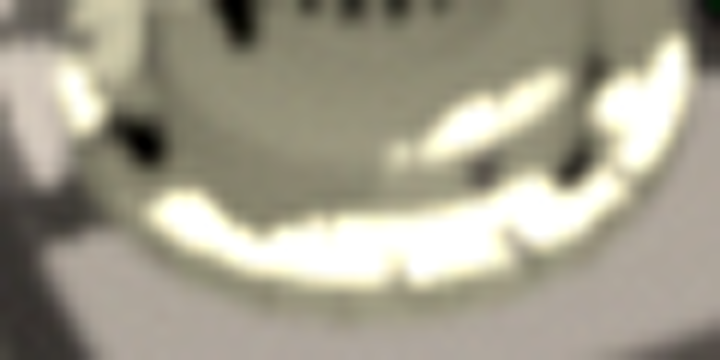

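The rib (about 482,172) still stands at the wide mark (about 515,245). The spring torque of 0.16 N m fits halfway, and the head is steady.

```bash
python3 -c "
from cell import env
print(env.job_done())"
```

```text
the job is handed in; nothing more can be done
None
```

I handed the job in with the clipboard's head seated in the tester socket, turned to about the halfway mark and held there still at 30 N grip; the measured spring torque of 0.16 N m fits halfway, and the hand-in call gave no verdict.

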